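Fit the pulley that matches the keyed test shaft

TASK

Three belt pulleys stand on the bench near an upright test shaft that has two keys at right angles to each other. Find the pulley whose keyways line up with both keys, slide it down over the shaft until it sits flat on the shoulder, and let go. Leave the other two pulleys where they stand.

Things in the scene. Friction and masses are not known exactly. Their poses are not given: they have to be found in the camera images.
- shaft_seat (a point): centre of the shoulder (76 mm across, top 20 mm above the bench) of the fixed test stand, where the pulley's underside rests. Base plate 120x100 mm. Shaft 24 mm across to 46 mm above this point, tapering to 8 mm across at its top, 58 mm above. Brass keys 8 mm wide on its +x and +y sides, reaching 21 mm from the axis up to 38 mm above the point, pointed from there to 46 mm. z up
- pulley_a_center (a point): aluminium V-belt pulley standing boss up: rim 82 mm across (lowest 16 mm), round boss 58 mm across up to 46 mm, the place to grip; bore 30 mm. Two keyways at right angles, along its own +x and +y axes. Keyways: 16 mm wide, reaching 24 mm from the bore's centre, full height. Point: on the axis, 23 mm above the underside; z up.
- pulley_b_center (a point): aluminium V-belt pulley standing boss up: rim 82 mm across (lowest 16 mm), round boss 58 mm across up to 46 mm, the place to grip; bore 30 mm. Two keyways opposite each other, along its own +x and -x axes. Keyways: 16 mm wide, reaching 24 mm from the bore's centre, full height. Point: on the axis, 23 mm above the underside; z up.
- pulley_c_center (a point): aluminium V-belt pulley standing boss up: rim 82 mm across (lowest 16 mm), round boss 58 mm across up to 46 mm, the place to grip; bore 30 mm. One keyway only, along its own +x axis. Keyways: 16 mm wide, reaching 24 mm from the bore's centre, full height. Point: on the axis, 23 mm above the underside; z up.
Not all that is in view belongs to the job. There is more than one size of the part that bears shaft_seat; the job needs the larger.

How it is judged:
By the outcome, as a careful person would: the job done as asked, in the order asked, and still so for the second after the job is handed in, with the robot touching nothing.
It also fails if it takes over 40 s, if anything falls off the work surface, if the arm or the gripper's body presses on something with over 40 N, if the wrist force passes 120 N, or if a joint passes its speed limit or range.

ROBOT

A 6-joint arm with a two-finger parallel gripper is mounted at the origin on the work surface; the furniture and walls round the work are solid. World frame = base frame: x ahead of the robot, y to its left, z up, the work surface at z = 0. Lengths are in m, angles in rad, forces in N, time in s.
With the tool pointing down it reaches from about 0.35 to 0.975 m from the base axis. Payload 4.9 kg.
Tool frame: the origin (TCP) lies midway between the tips of the shut fingers; the grasp point (between the pads) lies 19 mm behind it; z points along the fingers, y is the line along which they close (so a half turn about z gives the same grasp; the last joint's range is limited). The gripper opens to 85 mm and grips with 20 to 120 N. Pads are 22 mm wide; open, the fingers measure 114 mm over their backs; the gripper's body (76 mm by 85 mm) begins 54 mm behind the grasp point. The pads swing forward as they close: fully open they stand 13 mm farther back than shut.
Start: joints at [1.126, 0.053, 1.613, -0, 1.476, -0.119], TCP at [0.2, 0.592, 0.231] pointing down, gripper open.
Joint ranges: [-3.01, 3.01], [-1.01, 2.22], [0.06, 2.58], [-1.02, 4.17], [0.09, 2.62], [-3.14, 3.14]. Speed limits (rad/s): [2.57, 2.57, 3.14, 3.14, 3.14, 3.14].

INTERFACE

Orientations are given as a unit quaternion [w, x, y, z].
In Python, from plant import state, grab_frame, job_done, cut_out, place_of gives the robot as it stands.
- The arm moves only by the tool jog_arm, never from a script. Its argument "motion" is text: rows parted by semicolons, each of 7 numbers parted by spaces: the opening in per cent of the stroke, from 0 (shut) to 100 (fully open), then the shift along the tool's x, y, z as a fraction of full scale, then the turn, a rotation vector about the tool's x, y, z as a fraction of full scale. A call has exactly 5 rows; each row is the pose to reach, as a shift and turn from the pose commanded when the call began, along the tool's axes at that moment; what a row does not reach only later rows make up. Full scale, the value 1, is 50 cm for a shift and 1.5 rad for a turn. A row lasts 1/8 s, in which the tool goes at most 62.5 mm and 10.7 degrees, less where a joint would pass 70% of its speed; a pose out of reach is approached as far as the arm can. A call with a number of a shift or a turn outside -1 to 1 is refused whole. A call with a gripper value outside its range is refused whole. The fingers move at their own pace and stop on an object; the grip force is fixed at half the most. Time passes only in rows, so rows that repeat a pose let the fingers close, or fill a call up. It gives the time, the measured TCP pose, the force, the opening and the grip force at its end, in the units of the state.
- state(): the state, without advancing time (a new reading comes with each control period).
- grab_frame(name): name is "scene" or "top"; returns a dict with "color" (480x640x3 uint8, red, green, blue), "range_z" (480x640 float32, m along the optical axis (not along the pixel's ray), 0 where there is no reading), "intrinsics" (3x3 intrinsics, pixels), "world_from_camera" (4x4, takes a point from camera to world coordinates). Camera axes: x right, y up, looking along -z (the intrinsics and any distortion apply to the point x, -y, -z); pixel columns grow to the right and rows downward; lengths in m; the calibration is good to about 2 mm. A picture is of the moment at which its call begins.
- job_done(): hands the job in; it is judged then, once.
Trained networks look in the newest picture that a camera, given by its name, has taken for a name from the list of things; names that differ only in an ending like _2 or _b are one class to them, and where a whole thing is asked for, a point or a joint stands for the part that bears it (a point fixed in the world has none). Each returns a list of dicts, best first, with "p" (0 to 1); they miss things now and then, are a little off and sometimes report something else, mostly with a low value. They report only what shows in the picture. A call takes as long as a camera call. They do not tell look-alikes from the thing itself.
- cut_out(camera, thing): "pixels" (480x640 bool, what is visible of it).
- place_of(camera, thing): "at" ([x, y, z] in m, in world coordinates, good to about 4 mm: a listed point, or the origin of a listed thing).
The state is a dict: "time": time; "joint_pos": joint angles; "joint_vel": joint speeds; "joint_efforts": joint torques, N m; "tool_pos": TCP position; "tool_rot": TCP orientation; "contact_force": force on the tool from outside, world axes, zero at the start; "ft_torque": the same for the moment, N m; "gripper_width": opening from 0.0 (shut) to 1.0 (fully open); "grasp_force": force on a finger pad.
Only numpy, scipy, OpenCV 4.12 (cv2) and the standard library are available. Lean on these libraries where they do the work, as an engineer would, in place of code of your own. Each camera call takes 0.05 s, during which the arm holds its last target. There are 200 camera calls.

## Working session

There is one attempt and no reset: what is moved stays moved. The work goes in short steps, Python scripts to look and compute and a tool call to move; the robot and the scene stay as the last step left them, time stands still between calls to the robot, and variables do not carry over. Pictures are saved under pics/ and viewed, at most 10 in all, crops included, and the job is handed in when it is done.

Besides the shell and the picture viewer there is one more tool, called after "Call:" by a JSON object that holds its "name" and its "arguments". jog_arm: Moves the arm, as the interface text tells. Shift numbers are shares of 50 cm and turn numbers shares of 1.5 rad, none past 1 either way. Its arguments: {"type":"object","properties":{"motion":{"type":"string"}},"required":["motion"]}

```bash
mkdir -p pics; python3 - <<'E'
from plant import *
import cv2,numpy as np
s=state();print(s)
for n in("top","scene"):
    f=grab_frame(n);np.savez(n+"0.npz",**f);cv2.imwrite(f"pics/{n}0.png",f["color"][...,::-1])
    print(n,f["world_from_camera"].round(3).tolist(),f["intrinsics"].tolist())
    for t in("shaft_seat","pulley_a_center"):
        print(t,[(round(float(d["p"]),2),np.round(d["at"],4).tolist()) for d in place_of(n,t)])
E
```

```text
{'time': 0.0, 'joint_pos': array([ 1.12599493e+00,  5.33714257e-02,  1.61433294e+00,  6.22973403e-05,
        1.47599161e+00, -1.18999355e-01]), 'joint_vel': array([-0.00086724, -0.00015712, -0.00182839, -0.00045575,  0.00057367,
        0.00071772]), 'joint_efforts': array([ 1.59329982e-03, -3.93688023e+01, -3.70173275e+01, -7.84853705e-05,
        7.08619933e-03,  4.57241125e-07]), 'tool_pos': array([0.19975024, 0.59154951, 0.23003073]), 'tool_rot': array([-3.22333286e-04,  1.62184354e-01,  9.86759914e-01, -1.00152103e-03]), 'contact_force': array([-0.53288685,  0.0093594 ,  0.48159528]), 'ft_torque': array([-0.02297257, -0.00862386, -0.01650203]), 'grasp_force': 0.0, 'gripper_width': 0.9970178711666003}
top [[0.006, 0.994, -0.113, 0.358], [-1.0, 0.007, 0.009, 0.071], [0.01, 0.113, 0.994, 0.994], [0.0, 0.0, 0.0, 1.0]] [[566.1866288636153, 0.0, 309.5790788809602], [0.0, 566.1866288636153, 229.48319320877206], [0.0, 0.0, 1.0]]
shaft_seat [(0.95, [0.5143, -0.1729, 0.0198]), (0.9, [0.3597, -0.1944, 0.014])]
pulley_a_center [(0.86, [0.4724, 0.0372, 0.0211])]
scene [[0.868, 0.22, -0.445, -0.09], [-0.496, 0.353, -0.793, -0.895], [-0.017, 0.909, 0.416, 0.579], [0.0, 0.0, 0.0, 1.0]] [[600.9441465586829, 0.0, 322.03859183207084], [0.0, 600.9441465586829, 238.92683996814364], [0.0, 0.0, 1.0]]
shaft_seat [(0.82, [0.5184, -0.1729, 0.0162]), (0.73, [0.3591, -0.1949, 0.0149]), (0.6, [0.5485, 0.3458, 0.0221])]
pulley_a_center [(0.69, [0.4709, 0.0381, 0.0263])]
```

View pics/top0.png

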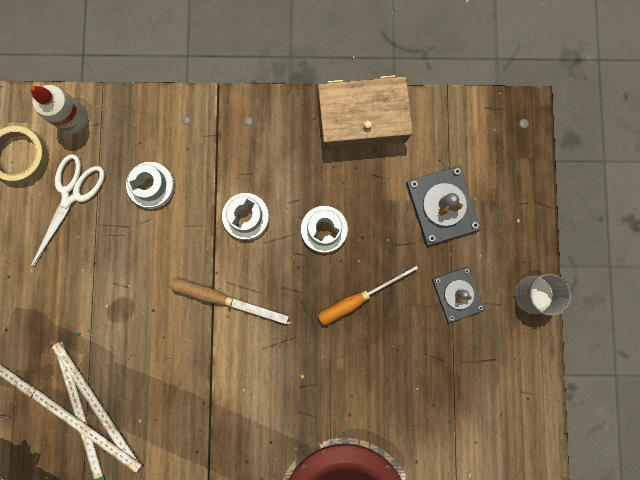

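View pics/scene0.png

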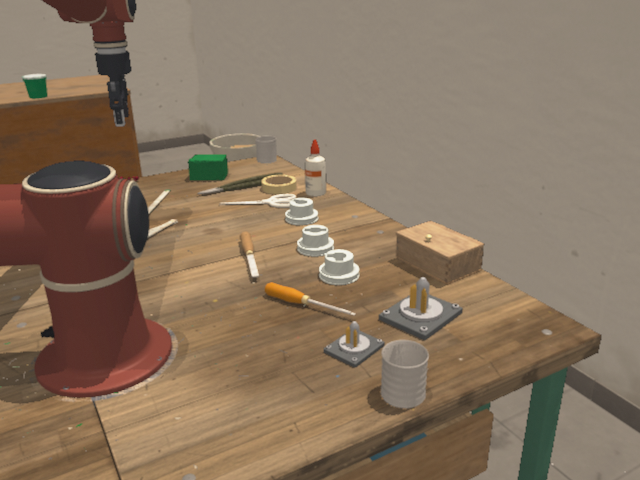

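The top view shows the pulleys at (150,185), (245,216) and (325,229); the last looks like the right-angle one. The large stand is at (445,205) and a smaller decoy stand at (458,295). Next I rectify close-ups at the top plane of each.

```bash
cat > h.py <<'E'
import numpy as np,cv2
def rect(f,cx,cy,z,half=.05,n=400):
    # world-aligned picture at height z: column -> +x, row up -> +y
    K=f["intrinsics"];T=np.linalg.inv(f["world_from_camera"])
    g=np.linspace(-half,half,n);X,Y=np.meshgrid(cx+g,cy-g)
    P=np.stack([X,Y,0*X+z,0*X+1],-1)@T.T
    u=K[0,0]*P[...,0]/-P[...,2]+K[0,2];v=K[1,1]*-P[...,1]/-P[...,2]+K[1,2]
    return cv2.remap(f["color"],u.astype(np.float32),v.astype(np.float32),cv2.INTER_CUBIC)
def cloud(f):
    K=f["intrinsics"];d=f["range_z"];v,u=np.mgrid[:480,:640]
    p=np.stack([(u-K[0,2])*d/K[0,0],-(v-K[1,2])*d/K[1,1],-d,np.ones_like(d)],-1)@f["world_from_camera"].T
    p[d==0]=np.nan;return p[...,:3]
E
python3 - <<'E'
from h import *
f=dict(np.load("top0.npz"));p=cloud(f)
for n,(u,v),z in(("a",(325,229),.046),("b",(245,216),.046),("c",(150,185),.046),("stand",(445,205),.02)):
    q=p[v-40:v+40,u-40:u+40].reshape(-1,3);q=q[abs(q[:,2]-z)<.004]
    xy=(q[:,:2]*1e4).astype(np.float32);(c,r)=cv2.minEnclosingCircle(xy);print(n,len(q),np.array(c)/1e4,r/1e4,q[:,2].mean(), q.mean(0))
ims=[rect(f,.472,.038,.046),rect(f,.515,-.173,.06)]
# dark/bright: polar profile
o=np.hstack(ims)
for k in(0,1):
  cv2.drawMarker(o,(200+400*k,200),(255,0,0),0,20,1)
cv2.imwrite("pics/r0.png",o[...,::-1])
E
```

```text
a 540 [0.47169541 0.03764929] 0.02905921630859375 0.04499778895183152 [0.47374323 0.0381363  0.04499779]
b 548 [0.49336201 0.17530059] 0.029224072265625 0.04495689308631427 [0.49288236 0.1751099  0.04495689]
c 585 [0.54807817 0.34410869] 0.029494580078125 0.04498390424522211 [0.54845208 0.34233436 0.0449839 ]
stand 1146 [ 0.51530078 -0.17348093] 0.06939957275390625 0.019138742804067545 [ 0.51496149 -0.17099222  0.01913874]
```

View pics/r0.png

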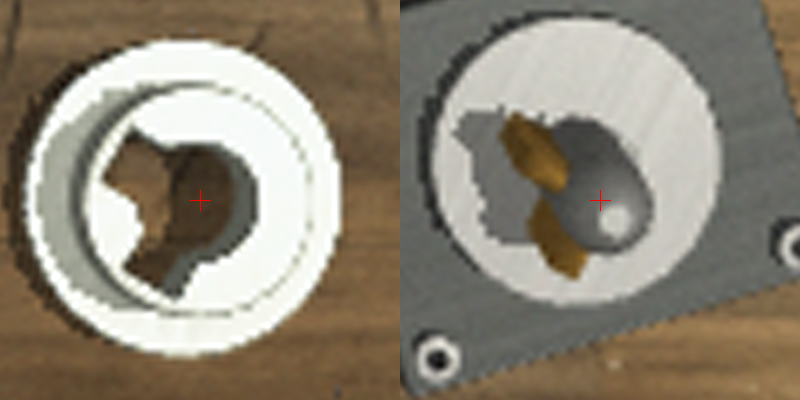

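The left crop shows pulley_a, with keyways towards about 150° and 240°. The right crop shows the large stand, with two brass keys on its left side. Next I fit yaws and centres.

```bash
python3 - <<'E'
from h import *
f=dict(np.load("top0.npz"));p=cloud(f)
def px(c,u,v,half=.08,n=640): s=2*half/(n-1);return c[0]-half+u*s,c[1]+half-v*s
# stand shoulder at z=.02
c=(.515,-.173);im=rect(f,*c,.02,.08,640);g=cv2.cvtColor(im,cv2.COLOR_RGB2GRAY)
cs,_=cv2.findContours((g>165).astype(np.uint8),0,1);k=max(cs,key=cv2.contourArea)
h=cv2.convexHull(k);e=cv2.fitEllipse(h);print("shoulder",px(c,*e[0]),np.array(e[1])*.16/639)
cen=px(c,*e[0])
# brass
hsv=cv2.cvtColor(f["color"],cv2.COLOR_RGB2HSV)
m=(hsv[...,1]>120)&(p[...,2]>.03)&(p[...,2]<.07)&(np.hypot(p[...,0]-cen[0],p[...,1]-cen[1])<.04)
q=p[m];a=np.degrees(np.arctan2(q[:,1]-cen[1],q[:,0]-cen[0]))%360;r=np.hypot(q[:,0]-cen[0],q[:,1]-cen[1])
for s in(a<190,a>=190): print("key",s.sum(),np.median(a[s]),r[s].max(),q[s].mean(0))
q=p[(p[...,2]>.066)&(np.hypot(p[...,0]-cen[0],p[...,1]-cen[1])<.03)];print("shafttop",len(q),q.mean(0),q[:,2].max())
# plate
z=p[...,2];m=(z>.004)&(z<.025)&(np.hypot(p[...,0]-cen[0],p[...,1]-cen[1])<.085)
q=p[m];print("plate z",np.percentile(q[:,2],[10,25,50]));q=q[q[:,2]>.006]
R=cv2.minAreaRect((q[:,:2]*1000).astype(np.float32));print("plate",R)
# pulley a
c=(.4717,.0377);im=rect(f,*c,.046,.08,640);g=cv2.cvtColor(im,cv2.COLOR_RGB2GRAY)
im0=rect(f,*c,.016,.08,640);g0=cv2.cvtColor(im0,cv2.COLOR_RGB2GRAY)
cs,_=cv2.findContours((g0>120).astype(np.uint8),0,1);k=max(cs,key=cv2.contourArea);e=cv2.fitEllipse(cv2.convexHull(k));print("rim",px(c,*e[0]),np.array(e[1])*.16/639)
q=p[(abs(z-.045)<.004)&(np.hypot(p[...,0]-c[0],p[...,1]-c[1])<.04)][:,:2]-c
r=np.hypot(*q.T);a=np.degrees(np.arctan2(q[:,1],q[:,0]))%360;s=(r>.018)&(r<.0225)
print(np.histogram(a[s],np.arange(0,361,10))[0])
E
```

```text
shoulder (0.5158122890991784, -0.17333669246381062) [0.07451986 0.07469965]
key 57 148.89962435460643 0.021954672311277384 [ 0.50058806 -0.16446019  0.05317829]
key 41 231.22090803109342 0.02084855230455392 [ 0.50603909 -0.18673274  0.0525773 ]
shafttop 137 [ 0.51477779 -0.1719075   0.07187009] 0.08146523247616233
plate z [0.00916171 0.01044688 0.01240835]
plate ((515.6649169921875, -173.20022583007812), (120.01893615722656, 101.0364761352539), 17.06589698791504)
rim (0.4716027105340376, 0.037430918060446) [0.08272264 0.08342868]
[5 7 5 5 6 5 6 6 6 5 5 6 5 0 0 0 0 4 6 6 5 4 0 0 0 0 4 6 6 6 5 6 7 4 6 5]
```

```bash
python3 - <<'E'
from h import *
from scipy.optimize import least_squares
def sd(q,c,hx,hy):
    d=np.abs(q-c)-[hx,hy];return np.hypot(*np.maximum(d,0).T)+np.minimum(d.max(1),0)
for n,lim in(("top",.0),("scene",.0)):
    f=dict(np.load(n+"0.npz"));p=cloud(f);hsv=cv2.cvtColor(f["color"],cv2.COLOR_RGB2HSV)
    m=(hsv[...,1]>120)&(p[...,2]>.024)&(p[...,2]<.0575)&(np.hypot(p[...,0]-.5158,p[...,1]+.1733)<.028)
    m=cv2.erode(m.astype(np.uint8),np.ones((2,2)))>0
    q=p[m][:,:2]
    def res(v):
        t=v[2];R=np.array([[np.cos(t),-np.sin(t)],[np.sin(t),np.cos(t)]]);l=(q-v[:2])@R
        return np.r_[np.minimum(sd(l,[.0105,0],.0105,.004),sd(l,[0,.0105],.004,.0105))/.0015,(v[:2]-[.5158,-.1733])/.0008]
    best=min((least_squares(res,[.5158,-.1733,np.radians(a)],loss="soft_l1",x_scale=[.001,.001,.05]) for a in range(100,200,10)),key=lambda r:r.cost)
    print(n,len(q),best.x[:2],np.degrees(best.x[2]),best.cost)
    if n=="scene":
        z=p[...,2];c=np.array([.4716,.0376])
        Q=p[(abs(z-.046)<.004)&(np.hypot(p[...,0]-c[0],p[...,1]-c[1])<.04)];print(len(Q),np.array(cv2.minEnclosingCircle((Q[:,:2]*1e4).astype(np.float32))[0])/1e4)
E
```

```text
top 32 [ 0.51585499 -0.17324483] 152.49131871083213 0.7149678042229939
scene 123 [ 0.51659811 -0.1746939 ] 152.39497364951558 38.90704274147405
273 [0.4721228  0.03508919]
```

```bash
cat >> h.py <<'E'
def go(s,target,yaw):
    # fractions for the jog: tool pointing down with tool y at azimuth yaw (deg)
    from scipy.spatial.transform import Rotation as R
    w=s["tool_rot"];r=R.from_quat([*w[1:],w[0]]);y=np.radians(yaw)
    ty=np.array([np.cos(y),np.sin(y),0]);tz=np.array([0,0,-1.]);d=R.from_matrix(np.c_[np.cross(ty,tz),ty,tz])
    return (r.inv().apply(np.array(target)-s["tool_pos"])/.5).round(4),((r.inv()*d).as_rotvec()/1.5).round(4),np.degrees(np.arctan2(*r.as_matrix()[1::-1,1]))
E
python3 - <<'E'
from h import *;from plant import *
print(go(state(),[.4717,.0376,.11],71.3))
E
```

```text
(array([-0.8698, -0.8762,  0.2423]), array([-0.0005, -0.    ,  0.0004]), np.float64(71.33314183429519))
```

Call:
{"name": "jog_arm", "arguments": {"motion": "100 -0.87 -0.876 0.242 0 0 0;100 -0.87 -0.876 0.242 0 0 0;100 -0.87 -0.876 0.242 0 0 0;100 -0.87 -0.876 0.242 0 0 0;100 -0.87 -0.876 0.242 0 0 0"}}

```text
time: 0.92
tool_pos: [0.3357, 0.3151, 0.171]
tool_rot: [0.0, 0.162, 0.987, 0.0]
contact_force: [1.9, 1.3, -0.0]
gripper_width: 1.001
grasp_force: 0.0
```

```bash
python3 - <<'E'
from h import *;from plant import *
s=state();print(s["tool_pos"],go(s,[.4717,.0376,.11],71.3))
E
```

```text
[0.33567315 0.31510489 0.17101984] (array([-0.435 , -0.4391,  0.1221]), array([0.0005, 0.0005, 0.0008]), np.float64(71.36474058154441))
```

Call:
{"name": "jog_arm", "arguments": {"motion": "100 -0.435 -0.439 0.122 0 0 0;100 -0.435 -0.439 0.122 0 0 0;100 -0.435 -0.439 0.122 0 0 0;100 -0.435 -0.439 0.122 0 0 0;100 -0.435 -0.439 0.122 0 0 0"}}

```text
time: 1.55
tool_pos: [0.4706, 0.0394, 0.1107]
tool_rot: [0.001, 0.162, 0.987, 0.0]
contact_force: [0.4, 0.7, -0.3]
gripper_width: 1.003
grasp_force: 0.0
```

Call:
{"name": "jog_arm", "arguments": {"motion": "100 0 0 0 0 0 0;100 0 0 0 0 0 0;100 0 0 0 0 0 0;100 0 0 0 0 0 0;100 0 0 0 0 0 0"}}

```text
time: 2.17
tool_pos: [0.4698, 0.0422, 0.1109]
tool_rot: [0.0, 0.161, 0.987, 0.0]
contact_force: [0.1, 0.9, -0.1]
gripper_width: 1.001
grasp_force: 0.0
```

```bash
python3 - <<'E'
from h import *;from plant import *
s=state();print(s["tool_pos"],go(s,[.4717,.0374,.018],71.3))
E
```

```text
[0.46975994 0.04219957 0.11089413] (array([-0.0067, -0.0079,  0.1858]), array([0.0001, 0.0003, 0.0014]), np.float64(71.42371037199571))
```

Call:
{"name": "jog_arm", "arguments": {"motion": "100 -0.0067 -0.008 0.1 0 0 0;100 -0.0067 -0.008 0.12 0 0 0;100 -0.0067 -0.008 0.12 0 0 0;100 -0.0067 -0.008 0.12 0 0 0;100 -0.0067 -0.008 0.12 0 0 0"}}

```text
time: 2.8
tool_pos: [0.4729, 0.0366, 0.0523]
tool_rot: [0.001, 0.162, 0.987, 0.0]
contact_force: [0.5, -0.8, 0.6]
gripper_width: 1.003
grasp_force: 0.0
```

```bash
python3 - <<'E'
from h import *;from plant import *
s=state();print(s["tool_pos"],go(s,[.4717,.0374,.018],71.3))
E
```

```text
[0.47292873 0.03655267 0.05228493] (array([0.0031, 0.0008, 0.0686]), array([0.0005, 0.0018, 0.0005]), np.float64(71.34208973685095))
```

Call:
{"name": "jog_arm", "arguments": {"motion": "100 0.002 0 0.03 0 0 0;100 0.002 0 0.06 0 0 0;100 0.002 0 0.068 0 0 0;100 0.002 0 0.068 0 0 0;100 0.002 0 0.068 0 0 0"}}

```text
time: 3.42
tool_pos: [0.4711, 0.0369, 0.0169]
tool_rot: [0.0, 0.162, 0.987, 0.0]
contact_force: [0.3, -0.1, -0.4]
gripper_width: 1.0
grasp_force: 0.0
```

```bash
python3 - <<'E'
from h import *;from plant import *
s=state();print(s["tool_pos"],go(s,[.4717,.0374,.018],71.3))
E
```

```text
[0.47114109 0.03685489 0.01693255] (array([-0.0007,  0.0014, -0.0021]), array([0.0001, 0.0003, 0.0004]), np.float64(71.33117627234606))
```

Call:
{"name": "jog_arm", "arguments": {"motion": "80 -0.0007 0.001 0 0 0 0;0 -0.0007 0.001 0 0 0 0;0 -0.0007 0.001 0 0 0 0;0 -0.0007 0.001 0 0 0 0;0 -0.0007 0.001 0 0 0 0"}}

```text
time: 4.05
tool_pos: [0.4722, 0.0372, 0.0177]
tool_rot: [0.001, 0.162, 0.987, 0.0]
contact_force: [-0.2, 0.6, 4.6]
gripper_width: 0.658
grasp_force: 64.5
```

Call:
{"name": "jog_arm", "arguments": {"motion": "0 0 0 -0.02 0 0 0;0 0 0 -0.08 0 0 0;0 0 0 -0.16 0 0 0;0 0 0 -0.23 0 0 0;0 0 0 -0.23 0 0 0"}}

```text
time: 4.68
tool_pos: [0.4733, 0.0371, 0.1348]
tool_rot: [0.003, 0.162, 0.987, 0.0]
contact_force: [-0.0, 1.1, -2.7]
gripper_width: 0.663
grasp_force: 64.6
```

```bash
python3 - <<'E'
from h import *;from plant import *
s=state();print(s["tool_pos"],s["gripper_width"],s["grasp_force"],go(s,[.5158,-.1733,.132],73.7))
E
```

```text
[0.47327074 0.03708263 0.13484664] 0.6634756393647221 64.59077395498753 (array([-0.2152, -0.3714,  0.0065]), array([ 0.001 ,  0.0043, -0.0275]), np.float64(71.33599659253527))
```

Call:
{"name": "jog_arm", "arguments": {"motion": "0 -0.1 -0.1 0 0 0 -0.0275;0 -0.17 -0.25 0 0 0 -0.0275;0 -0.21 -0.35 0 0 0 -0.0275;0 -0.215 -0.371 0 0 0 -0.0275;0 -0.215 -0.371 0 0 0 -0.0275"}}

```text
time: 5.3
tool_pos: [0.5123, -0.1743, 0.1292]
tool_rot: [-0.002, 0.144, 0.99, 0.001]
contact_force: [-0.6, 0.5, -2.1]
gripper_width: 0.663
grasp_force: 64.9
```

Call:
{"name": "jog_arm", "arguments": {"motion": "0 0 0 0 0 0 0;0 0 0 0 0 0 0;0 0 0 0 0 0 0;0 0 0 0 0 0 0;0 0 0 0 0 0 0"}}

```text
time: 5.92
tool_pos: [0.5139, -0.1727, 0.1318]
tool_rot: [0.0, 0.142, 0.99, -0.0]
contact_force: [0.4, 0.4, -2.0]
gripper_width: 0.661
grasp_force: 64.8
```

```bash
python3 - <<'E'
from h import *;from plant import *
s=state();print(s["tool_pos"],s["gripper_width"],s["grasp_force"],go(s,[.5158,-.1733,.132],73.7))
o=[]
for n in("top","scene"):
    f=grab_frame(n);np.savez(n+"1.npz",**f);p=cloud(f)
    K=f["intrinsics"];T=np.linalg.inv(f["world_from_camera"]);q=T@np.r_[s["tool_pos"],1];u=int(K[0,0]*q[0]/-q[2]+K[0,2]);v=int(K[1,1]*q[1]/q[2]+K[1,2]);print(n,u,v)
    c=f["color"][max(v-80,0):v+80,max(u-80,0):u+80];o.append(cv2.resize(c,(400,400),interpolation=2))
    Q=p[(abs(p[...,2]-.131)<.004)&(np.hypot(p[...,0]-.5158,p[...,1]+.1733)<.06)]
    if len(Q)>5: print(len(Q),np.array(cv2.minEnclosingCircle((Q[:,:2]*1e4).astype(np.float32)))[:2] if 0 else cv2.minEnclosingCircle((Q[:,:2]*1e4).astype(np.float32)))
cv2.imwrite("pics/r1.png",np.hstack(o)[...,::-1])
E
```

```text
[ 0.51385798 -0.17265382  0.13180254] 0.6605253483873831 64.84250709414482 (array([-0.0041, -0.0002, -0.0004]), array([-0.    ,  0.0002,  0.0003]), np.float64(73.72743234452602))
top 462 193
149 ((5065.314453125, -1380.8223876953125), 200.2135772705078)
scene 423 250
401 ((5136.5263671875, -1753.8482666015625), 425.8415832519531)
```

View pics/r1.png

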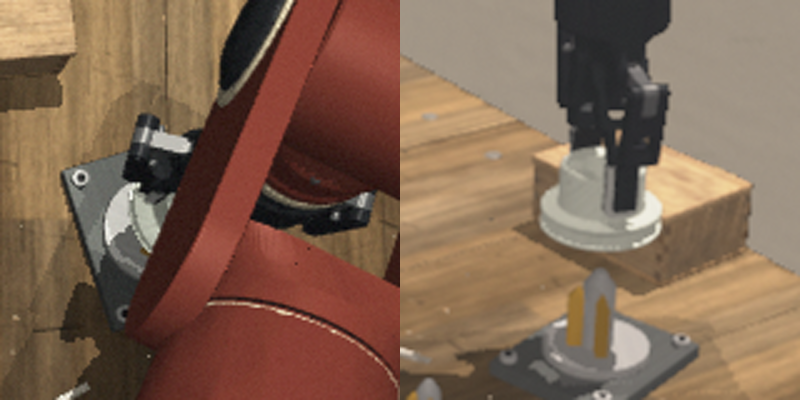

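The left crop shows the arm hiding the shaft from the top camera. In the right crop (scene) the pulley hangs level above the shaft, slightly to its left and behind. I'll compare both centres within the scene camera.

```bash
python3 - <<'E'
from h import *
from scipy.optimize import least_squares
def ring(im,c,half,r0,r1,n=640):
    pass
def fit(Q,R):
    # centre of a circle of known radius through outermost points per angle bin
    c=Q.mean(0) 
    for _ in range(5):
        d=Q-c;a=np.floor(np.degrees(np.arctan2(d[:,1],d[:,0]))/12);r=np.hypot(*d.T)
        E=np.array([Q[a==k][np.argmax(r[a==k])] for k in np.unique(a)])
        c=least_squares(lambda v:np.hypot(*(E-v).T)-R,c,loss="soft_l1",f_scale=.0007).x
    return c,np.std(np.hypot(*(E-c).T)-R),len(E)
for n,k,lab,z,R,c0 in(("scene",0,"a rim",.016,.041,(.4716,.0375)),("scene",0,"a boss",.0455,.029,(.4716,.0375)),("scene",0,"shoulder",.02,.038,(.5158,-.1733)),("scene",1,"shoulder",.02,.038,(.5158,-.1733)),("scene",1,"rim",.130,.041,(.5135,-.173)),("scene",1,"boss",.160,.029,(.5135,-.173)),("top",0,"a rim",.016,.041,(.4716,.0375)),("top",0,"shoulder",.02,.038,(.5158,-.1733))):
    f=dict(np.load(f"{n}{k}.npz"));p=cloud(f);c=f["color"].astype(int)
    lum=c.min(2)>110
    m=(abs(p[...,2]-z)<.004)&(np.hypot(p[...,0]-c0[0],p[...,1]-c0[1])<R+.008)&lum
    print(n,k,lab,m.sum(),*fit(p[m][:,:2],R),p[m][:,2].mean())
E
```

```text
scene 0 a rim 283 [0.47066749 0.03439829] 0.0009715826139613618 22 0.016940533877310704
scene 0 a boss 279 [0.47107847 0.03496918] 0.0016933402135666823 30 0.04570525812913948
scene 0 shoulder 520 [ 0.51498291 -0.17536195] 0.0007797364770580091 26 0.020720184228701317
scene 1 shoulder 394 [ 0.51480696 -0.17566854] 0.0015541320020109755 26 0.020523652096603902
scene 1 rim 392 [ 0.51296734 -0.17451794] 0.0009766557078004009 22 0.13095377853731438
scene 1 boss 202 [ 0.51255571 -0.17513796] 0.0016757697096958818 20 0.15979718105699392
top 0 a rim 706 [0.47162155 0.0374325 ] 0.000299924507577648 30 0.015262460527091827
top 0 shoulder 910 [ 0.51572089 -0.17330994] 0.00041289001154381783 30 0.019229802796943477
```

```bash
python3 - <<'E'
from h import *;from plant import *
s=state();print(s["tool_pos"],go(s,[.5158,-.1737,.09],73.7))
E
```

```text
[ 0.51381761 -0.17283651  0.13179048] (array([-0.0043, -0.0005,  0.0836]), array([-0.    ,  0.0001,  0.0001]), np.float64(73.70558477873219))
```

Call:
{"name": "jog_arm", "arguments": {"motion": "0 -0.0043 -0.0005 0 0 0 0;0 -0.0043 -0.0005 0.02 0 0 0;0 -0.0043 -0.0005 0.05 0 0 0;0 -0.0043 -0.0005 0.075 0 0 0;0 -0.0043 -0.0005 0.083 0 0 0"}}

```text
time: 6.65
tool_pos: [0.5146, -0.1732, 0.0881]
tool_rot: [-0.002, 0.142, 0.99, 0.001]
contact_force: [-0.6, 0.2, -2.2]
gripper_width: 0.662
grasp_force: 64.8
```

```bash
python3 - <<'E'
from h import *;from plant import *
s=state();print(s["tool_pos"],go(s,[.5158,-.1737,.07],73.7))
f=grab_frame("scene");cv2.imwrite("pics/r2.png",cv2.resize(f["color"][210:340,350:500],(600,520),interpolation=2)[...,::-1])
E
```

```text
[ 0.51462539 -0.17322971  0.08806637] (array([-0.0026, -0.0003,  0.0361]), array([ 0.0004, -0.0022, -0.0001]), np.float64(73.69364812906002))
```

View pics/r2.png

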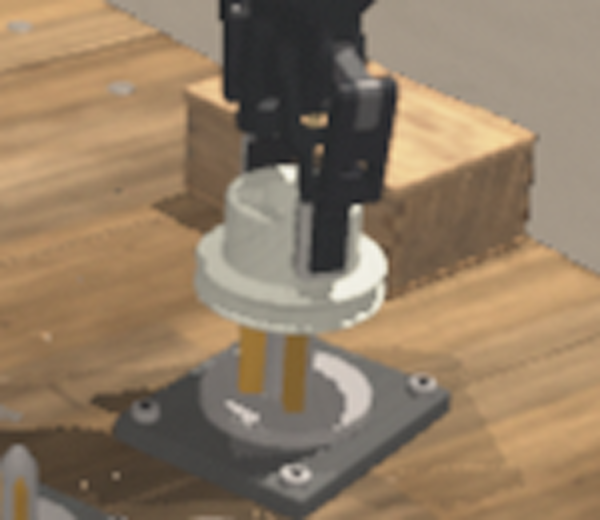

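The pulley (centre about (290,280) in the crop) hangs over the shaft with both keys running up underneath it, and there's no contact force. I'll lower it with a small x correction.

Call:
{"name": "jog_arm", "arguments": {"motion": "0 -0.002 0 0 0 0 0;0 -0.002 0 0.01 0 0 0;0 -0.002 0 0.02 0 0 0;0 -0.002 0 0.03 0 0 0;0 -0.002 0 0.036 0 0 0"}}

```text
time: 7.32
tool_pos: [0.5165, -0.1739, 0.0716]
tool_rot: [-0.0, 0.142, 0.99, 0.0]
contact_force: [0.1, -0.0, -2.4]
gripper_width: 0.664
grasp_force: 64.8
```

Call:
{"name": "jog_arm", "arguments": {"motion": "0 0.0008 0 0.01 0 0 0;0 0.0008 0 0.025 0 0 0;0 0.0008 0 0.04 0 0 0;0 0.0008 0 0.052 0 0 0;0 0.0008 0 0.058 0 0 0"}}

```text
time: 7.95
tool_pos: [0.5161, -0.1738, 0.0425]
tool_rot: [-0.0, 0.142, 0.99, 0.0]
contact_force: [-0.8, 0.0, -2.1]
gripper_width: 0.664
grasp_force: 64.8
```

Call:
{"name": "jog_arm", "arguments": {"motion": "0 0 0 0.002 0 0 0;0 0 0 0.004 0 0 0;0 0 0 0.006 0 0 0;0 0 0 0.007 0 0 0;0 0 0 0.007 0 0 0"}}

```text
time: 8.57
tool_pos: [0.5164, -0.1739, 0.0397]
tool_rot: [0.0, 0.142, 0.99, 0.0]
contact_force: [0.4, 0.1, -1.3]
gripper_width: 0.661
grasp_force: 64.8
```

Call:
{"name": "jog_arm", "arguments": {"motion": "0 0 0 0.001 0 0 0;0 0 0 0.002 0 0 0;0 0 0 0.003 0 0 0;0 0 0 0.003 0 0 0;0 0 0 0.003 0 0 0"}}

```text
time: 9.2
tool_pos: [0.5163, -0.1739, 0.0382]
tool_rot: [-0.0, 0.142, 0.99, -0.0]
contact_force: [-0.2, 0.7, -2.2]
gripper_width: 0.667
grasp_force: 64.8
```

Call:
{"name": "jog_arm", "arguments": {"motion": "0 0 0 0.001 0 0 0;0 0 0 0.002 0 0 0;0 0 0 0.002 0 0 0;0 0 0 0.002 0 0 0;0 0 0 0.002 0 0 0"}}

```text
time: 9.82
tool_pos: [0.5164, -0.174, 0.0377]
tool_rot: [-0.0, 0.142, 0.99, -0.0]
contact_force: [-2.9, 2.7, 5.3]
gripper_width: 0.664
grasp_force: 65.7
```

Seated: the force turned upward. I'll let go, then back off straight up.

Call:
{"name": "jog_arm", "arguments": {"motion": "72 0 0 0 0 0 0;85 0 0 0 0 0 0;100 0 0 0 0 0 0;100 0 0 0 0 0 0;100 0 0 0 0 0 0"}}

```text
time: 10.45
tool_pos: [0.5164, -0.1739, 0.0371]
tool_rot: [0.0, 0.142, 0.99, -0.0]
contact_force: [0.3, -0.7, 0.8]
gripper_width: 1.003
grasp_force: 0.0
```

Call:
{"name": "jog_arm", "arguments": {"motion": "100 0 0 -0.02 0 0 0;100 0 0 -0.1 0 0 0;100 0 0 -0.2 0 0 0;100 0 0 -0.3 0 0 0;100 0 0 -0.4 0 0 0"}}

```text
time: 11.08
tool_pos: [0.5162, -0.1739, 0.2397]
tool_rot: [0.001, 0.142, 0.99, -0.0]
contact_force: [0.4, -0.3, -0.0]
gripper_width: 0.997
grasp_force: 0.0
```

Call:
{"name": "jog_arm", "arguments": {"motion": "100 0.1 0.1 0 0 0 0;100 0.2 0.2 0 0 0 0;100 0.2 0.3 0 0 0 0;100 0.2 0.4 0 0 0 0;100 0.2 0.4 0 0 0 0"}}

```text
time: 11.7
tool_pos: [0.4766, 0.0488, 0.2381]
tool_rot: [0.001, 0.139, 0.99, 0.0]
contact_force: [0.2, 0.4, 0.5]
gripper_width: 1.002
grasp_force: 0.0
```

```bash
python3 - <<'E'
from h import *;from plant import *
o=[]
for n,(u,v) in(("top",(450,200)),("scene",(420,300))):
    f=grab_frame(n);p=cloud(f);o.append(cv2.resize(f["color"][v-60:v+60,u-60:u+60],(400,400),interpolation=2))
    d=np.hypot(p[...,0]-.5158,p[...,1]+.1733)
    for z,r0 in((.066,.03),(.036,.041)):
        Q=p[(abs(p[...,2]-z)<.004)&(d<r0+.012)];x,y=Q[:,0],Q[:,1]
        A=np.c_[x,y,np.ones(len(x))];print(n,z,len(Q),Q.mean(0).round(4),"slope",np.linalg.lstsq(A,Q[:,2],rcond=None)[0][:2].round(3),cv2.minEnclosingCircle((Q[:,:2]*1e4).astype(np.float32)))
cv2.imwrite("pics/r3.png",np.hstack(o)[...,::-1]);print(state()["contact_force"],state()["time"])
E
```

```text
top 0.066 671 [ 0.5169 -0.1723  0.0651] slope [ 0.01  -0.002] ((5161.50732421875, -1730.89306640625), 293.9100646972656)
top 0.036 683 [ 0.511  -0.1653  0.0355] slope [-0.003  0.005] ((5163.31201171875, -1733.0743408203125), 413.3987731933594)
scene 0.066 400 [ 0.5128 -0.1792  0.0662] slope [0.021 0.02 ] ((5178.00244140625, -1755.1214599609375), 315.702392578125)
scene 0.036 409 [ 0.5046 -0.1893  0.037 ] slope [0.003 0.005] ((5153.00244140625, -1765.439697265625), 422.96441650390625)
[ 0.28055556 -0.3350529  -0.63982796] 11.8
```

View pics/r3.png

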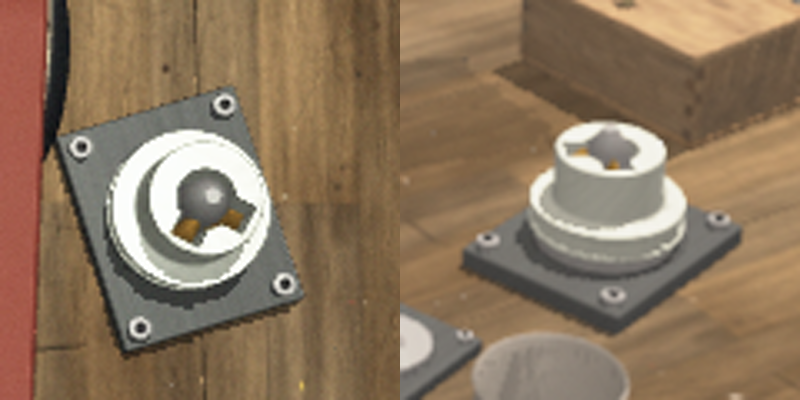

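The pulley sits level on the shoulder with its top at about 66 mm. Both keys are in the keyways (top crop, about (187,228) and (235,215)), and the arm is clear.

```bash
python3 -c "from plant import *;print(job_done())"
```

```text
the job is handed in; nothing more can be done
None
```

The pulley with two keyways at right angles (pulley_a) sits flat on the shoulder of the larger stand with both keys engaged, it has been released, I did not touch the other two pulleys, and the job was handed in at about 12 s of the 40 s allowed.

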